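# Third hand: press a bracket against a sprung backstop

## Robot

A 7-joint arm with a two-finger parallel gripper is mounted at the origin on a cart in front of the work surface, level with it; the furniture and walls round the work are solid. World frame = base frame: x ahead of the robot, y to its left, z up, the work surface at z = 0. Lengths are in m, angles in rad, forces in N, time in s.
With the tool pointing down it reaches from about 0.4 to 0.85 m from the base axis. Payload 10.4 kg.
Tool frame: the origin (TCP) lies midway between the tips of the shut fingers; the grasp point (between the pads) lies 19 mm behind it; z points along the fingers, y is the line along which they close (so a half turn about z gives the same grasp; the last joint's range is limited). The gripper opens to 87 mm and grips with 3 to 60 N. Pads are 19 mm wide; open, the fingers measure 117 mm over their backs; the gripper's body (75 mm by 190 mm) begins 51 mm behind the grasp point.
Start: joints at [1.19, 0.332, -0.065, 1.46, 0.022, 1.35, -0.088], TCP at [0.219, -0.585, 0.223] pointing down, gripper open.
Joint ranges: [-2.6, 2.6], [-0.5, 2.12], [-1.47, 1.34], [0.16, 2.42], [-1.27, 4.41], [0.06, 2.06], [-2.6, 2.6]. Speed limits (rad/s): [2.22, 2.22, 2.79, 2.79, 3.14, 3.14, 3.14].

## Interface

Orientations are given as a unit quaternion [x, y, z, w].
In Python, from bench import r gives the robot as it stands.
- The arm moves only by the tool arm_command, never from a script. Its arguments are lists of equal length, an entry for each row: "xyz": the shift along the world's x, y, z in m, a list of three; "rot": the turn, a rotation vector about the world's x, y, z in rad, a list of three. In form: {"xyz": [[tx, ty, tz], ...], "rot": [[ax, ay, az], ...]}. A call has 1 to 20 rows; each row is the pose to reach, as a shift and turn from the pose commanded when the call began; what a row does not reach only later rows make up. A row lasts 1/12 s, in which the tool goes at most 41.7 mm and 7.16 degrees, less where a joint would pass 70% of its speed; a pose out of reach is approached as far as the arm can. A call with a gripper value outside its range is refused whole. "grip" is the opening, from 0 (shut) to 1 (fully open), set as the call begins (left out, the last holds). The fingers move at their own pace and stop on an object; "squeeze" is the grip in N (left out, the last holds). Time passes only in rows, so rows that repeat a pose let the fingers close. It gives the time, the measured TCP pose, the force, the opening and the grip force at its end, in the units of the state.
- r.read_state(): the state, without advancing time (a new reading comes with each control period).
- r.camera(name): name is "scene" or "top" or "wrist"; returns the picture (420x560x3 uint8, red, green, blue); there is no depth.
- r.camera_model(name): a dict with "fx", "fy", "cx", "cy" (pixels), "k1" (the pictures are not rectified: a ray, as slopes to the right and down, at radius r is drawn at 1 + k1 r^2 times it, then the intrinsics apply), "T" (4x4, takes a point from camera to world coordinates). Camera axes: x right, y up, looking along -z (the intrinsics and any distortion apply to the point x, -y, -z); pixel columns grow to the right and rows downward; lengths in m; the calibration is good to about 2 mm. A picture is of the moment at which its call begins: read the wrist's pose just before it. camera_model takes no time and is no camera call; for the wrist camera it gives the pose at the moment of the call.
- r.close_job(): hands the job in; it is judged then, once.
Trained networks look in the newest picture that a camera, given by its name, has taken for a name from the list of things; names that differ only in an ending like _2 or _b are one class to them, and where a whole thing is asked for, a point or a joint stands for the part that bears it (a point fixed in the world has none). Each returns a list of dicts, best first, with "conf" (0 to 1); they miss things now and then, are a little off and sometimes report something else, mostly with a low value. They report only what shows in the picture. A call takes as long as a camera call.
- r.look_for(label, camera): "at" ([x, y, z] in m, in the coordinates of the camera as it stood for that picture, good to about 4 mm: the middle of the surface that is visible of it).
- r.spot_point(label, camera): "at" ([x, y, z] in m, in the coordinates of the camera as it stood for that picture, good to about 4 mm: a listed point, or the origin of a listed thing).
The state is a dict: "time": time; "joint_positions": joint angles; "joint_vel": joint speeds; "joint_torque": joint torques, N m; "ee_pos": TCP position; "eef_rot": TCP orientation; "ft_force": force on the tool from outside, world axes, zero at the start; "torque": the same for the moment, N m; "width": finger opening in m; "grip_force": force on a finger pad.
Only numpy, scipy, OpenCV 4.12 (cv2) and the standard library are available. Lean on these libraries where they do the work, as an engineer would, in place of code of your own. Each camera call takes 0.05 s, during which the arm holds its last target. There are 200 camera calls.

## Task

Pick up the wide angle bracket (the one with two screw holes), lay it flat on the bed of the holding jig between the two guide rails, and press its long leg's front edge squarely against the sprung backstop until the backstop's pointer stands between the two marks. Finish while still gripping the bracket and holding it there with a steady push, so that a colleague can drive the screws; do not touch the backstop with the gripper or drive it to its end. Leave the narrow bracket and the other things on the worktop where they are.

Things in the scene. Friction and masses are not known exactly. Their poses are not given: they have to be found in the camera images.
- bracket_wide: Part to hold: steel L-bracket, 60 mm wide, 0.18-0.35 kg, lying flat. Flat leg 80 (local x) x 60 (y) x 6 thick, two 6 mm screw holes at x +5, y +-16; upright leg 8 thick, 60 wide, 55 high over the underside, at the rear (x -40 to -32). Origin: centre of the flat leg's underside. +x points to the free front edge (x +40), which meets the backstop; z up.
- bracket_grip (a point): Where to grip the wide bracket: middle of its upright leg, 36 mm above its underside, 36 mm behind its origin; grip across the leg's 8 mm thickness (fingers closing along the bracket's x), from above. Axes as the bracket's.
- bracket_narrow: A bystander: like the wide bracket in length, height and thickness but only 36 mm wide, with one screw hole. Same axes. The two brackets may swap places. Leave it alone.
- jig: Holding jig, fixed: grey bed 220 (local x) x 120 (y) x 12 mm. Origin: centre of the bed's underside; +x is the way the bracket is pressed (its x along the jig's x); z up. Two guide rails, 10 mm high over the bed, x -31 to +44, inner faces at y +-34; mouths flare out from x -31 to -52. Spring housing, 46 mm high over the worktop, at x +89 to +109.
- backstop: Jig's sprung backstop: plate 10 thick, 62 wide, top 29.5 mm over the bed. Origin: front face, mid width, 0.5 mm over the bed; axes as the jig's. Unpressed at jig x +50; slides to jig +x against 600 N/m, no preload, 28 mm travel. Its pointer, at the jig's +y side, reaches the first black mark on the bed at 8 mm push-in (about 5 N), the second at 22 mm (about 13 N).
- analyser_navy: A big dark-blue bench analyser, fixed, that stands behind the work: its front is at about world x = 0.555, from y = -0.18 to +0.20, and it is 0.36 m high. Keep the gripper's body and wrist in front of it: carry the bracket past it at about x = 0.44. Does not move.
- slide_box: A bystander: blue slide box, 90x64x34 mm; origin at the centre of its underside. Leave it alone.
- dropper_bottle: A bystander: small white dropper bottle, 24 dia x 56 mm; origin at the centre of its underside. Leave it alone.
- timer: A bystander: white standing timer, 26x56x58 mm; origin at the centre of its underside. Leave it alone.
- coverslips: A bystander: small box of coverslips, 32x28x14 mm; origin at the centre of its underside. Leave it alone.
- lancet_box: A bystander: lancet carton, 44x80x50 mm; origin at the centre of its underside. Leave it alone.
- marker: A bystander: lying marker pen, 13x134x15 mm; origin at the centre of its underside. Leave it alone.

How it is judged:
By the outcome, as a careful person would: the job done as asked, in the order asked, and still so for the second after the job is handed in, while the arm keeps its last pose, push and grip.
It also fails if it takes over 61 s, if anything falls off the work surface, if the arm or the gripper's body presses on something with over 40 N, if the wrist force passes 120 N, or if a joint passes its speed limit or range.

## Working session

There is one attempt and no reset: what is moved stays moved. The work goes in short steps, Python scripts to look and compute and a tool call to move; the robot and the scene stay as the last step left them, time stands still between calls to the robot, and variables do not carry over. Pictures are saved under pics/ and viewed, at most 10 in all, crops included, and the job is handed in when it is done.

Besides the shell and the picture viewer there is one more tool, called after "Call:" as a command line: name --argument value ..., lists and objects as JSON in quotes. arm_command: Moves the arm, as the interface text tells. Its arguments: {"type":"object","properties":{"xyz":{"type":"array"},"rot":{"type":"array"},"grip":{"type":"number"},"squeeze":{"type":"number"}},"required":["xyz","rot"]}

```bash
mkdir -p pics; cat > h.py <<'E'
import numpy as np, cv2
from bench import r
from scipy.spatial.transform import Rotation as R
def snap(cam,fn=None):
    T=np.array(r.camera_model(cam)["T"]); im=r.camera(cam)
    if fn: cv2.imwrite('pics/'+fn,cv2.cvtColor(np.asarray(im),cv2.COLOR_RGB2BGR))
    return T,im
def W(T,p): return (T@np.append(p,1))[:3]
def find(T,lab,cam,f="spot_point"):
    for d in getattr(r,f)(lab,cam)[:2]: print(cam,f,lab,round(d["conf"],2),W(T,d["at"]).round(4))
def proj(cam,P,T=None):
    m=r.camera_model(cam);T=np.array(m["T"]) if T is None else T
    p=np.linalg.inv(T)@np.append(P,1);u=np.array([p[0]/-p[2],-p[1]/-p[2]]);u=u*(1+m["k1"]*(u@u))
    return np.array([m["fx"]*u[0]+m["cx"],m["fy"]*u[1]+m["cy"]])
def unproj(cam,uv,z,T=None):
    m=r.camera_model(cam);T=np.array(m["T"]) if T is None else T
    d=(np.array(uv,float)-[m["cx"],m["cy"]])/[m["fx"],m["fy"]];u=d.copy()
    for _ in range(20): u=d/(1+m["k1"]*(u@u))
    v=T[:3,:3]@np.array([u[0],-u[1],-1]);o=T[:3,3];return o+v*(z-o[2])/v[2]
E
python3 - <<'E'
from h import *
for c in ["top","scene"]:
    T,_=snap(c,c+'1.png')
    print(T.round(3).tolist())
    for l in ["bracket_wide","bracket_grip","bracket_narrow","jig","backstop"]: find(T,l,c)
s=r.read_state();print(s)
E
```

```text
[[-0.007, 0.984, -0.175, 0.316], [-1.0, -0.004, 0.015, -0.001], [0.014, 0.176, 0.984, 1.398], [0.0, 0.0, 0.0, 1.0]]
top spot_point bracket_wide 0.79 [ 0.4588 -0.2968  0.0015]
top spot_point bracket_grip 0.94 [ 0.4442 -0.3263  0.0374]
top spot_point bracket_grip 0.62 [ 0.4088 -0.4236  0.0044]
top spot_point bracket_narrow 0.76 [ 0.468  -0.0276  0.0008]
top spot_point jig 0.97 [ 0.5276  0.3641 -0.0059]
top spot_point jig 0.5 [ 0.4455 -0.3281  0.0389]
top spot_point backstop 0.68 [0.518  0.4143 0.0107]
[[-0.418, 0.567, -0.709, -0.221], [-0.908, -0.25, 0.335, 0.376], [0.012, 0.784, 0.62, 0.729], [0.0, 0.0, 0.0, 1.0]]
scene spot_point bracket_wide 0.64 [ 0.4575 -0.2914 -0.0009]
scene spot_point bracket_grip 0.58 [ 0.4504 -0.3236  0.0355]
scene spot_point bracket_narrow 0.79 [ 0.4735 -0.0159 -0.0019]
scene spot_point jig 0.68 [ 0.5301  0.3692 -0.003 ]
scene spot_point backstop 0.56 [0.5237 0.4183 0.0103]
{'time': 0.6, 'joint_positions': array([ 1.1904072 ,  0.33218981, -0.06471407,  1.4601126 ,  0.02159875,
        1.34989454, -0.08848206]), 'joint_vel': array([-0.00079917,  0.00015424, -0.00089285,  0.00023652, -0.00108094,
       -0.003303  , -0.00053764]), 'joint_torque': array([ 2.40513718e-04, -6.22759652e+01,  2.51042034e-02, -3.89987254e+01,
       -6.09488622e-02,  3.18077509e-02,  7.66005337e-05]), 'ee_pos': array([ 0.21890925, -0.58542808,  0.2225759 ]), 'eef_rot': array([9.84037929e-01, 1.77958849e-01, 2.01049544e-05, 4.17112086e-05]), 'ft_force': array([ 0.4524131 , -0.14056344,  0.38982274]), 'torque': array([ 0.02171651, -0.02313545,  0.01703544]), 'grip_force': 0.0, 'width': 0.08733567653249642}
```

View pics/top1.png

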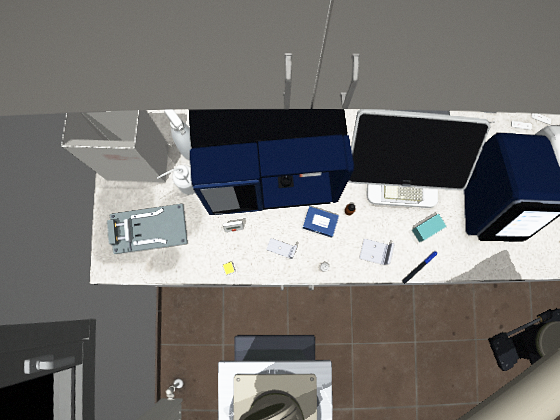

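View pics/scene1.png

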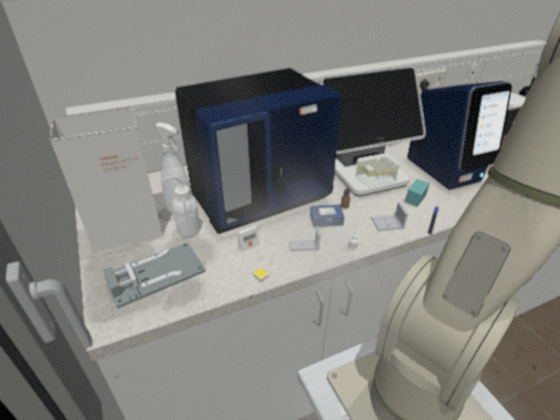

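The top view shows the wide bracket (two holes) near (375,250), with its upright leg at about (388,251). The narrow bracket is near (282,248), and the jig is at (147,228) with its backstop on the left, which is world +y. I'll go above the wide bracket now.

Call:
arm_command --xyz '[[0.02, 0.02, 0.003], [0.045, 0.05, 0.006], [0.07, 0.08, 0.01], [0.095, 0.11, 0.012], [0.12, 0.14, 0.015], [0.145, 0.17, 0.018], [0.17, 0.2, 0.02], [0.195, 0.225, 0.02], [0.215, 0.245, 0.02], [0.225, 0.255, 0.02], [0.228, 0.26, 0.02], [0.228, 0.26, 0.02], [0.228, 0.26, 0.02]]' --rot '[[0, 0, -0.03], [0, 0, -0.08], [0, 0, -0.14], [0, 0, -0.2], [0, 0, -0.26], [0, 0, -0.32], [0, 0, -0.38], [0, 0, -0.44], [0, 0, -0.5], [0, 0, -0.54], [0, 0, -0.56], [0, 0, -0.56], [0, 0, -0.56]]' --grip 1

```text
time: 1.68
ee_pos: [0.4468, -0.3255, 0.2426]
eef_rot: [0.995, -0.1, -0.0, 0.0]
ft_force: [-0.7, -0.4, -0.3]
width: 0.0868
grip_force: 0.0
```

```bash
python3 - <<'E'
from h import *
T,_=snap("wrist",'w1.png')
for l in ["bracket_wide","bracket_grip"]: find(T,l,"wrist")
s=r.read_state();M=R.from_quat(s["eef_rot"]).as_matrix();print(s["time"],s["ee_pos"],M.round(3).tolist(),s["joint_positions"])
E
```

```text
wrist spot_point bracket_wide 0.66 [ 0.4546 -0.2908 -0.0007]
wrist spot_point bracket_wide 0.2 [ 5.222e-01 -4.472e-01 -2.000e-04]
wrist spot_point bracket_grip 0.74 [ 0.446  -0.3287  0.0338]
1.8333 [ 0.44620669 -0.32639398  0.24259511] [[0.979, -0.202, -0.0], [-0.202, -0.979, -0.0], [-0.0, 0.0, -1.0]] [ 0.76173305  0.17530004 -0.24102781  1.61550111  0.04299955  1.3559003
 -1.25899942]
```

View pics/w1.png

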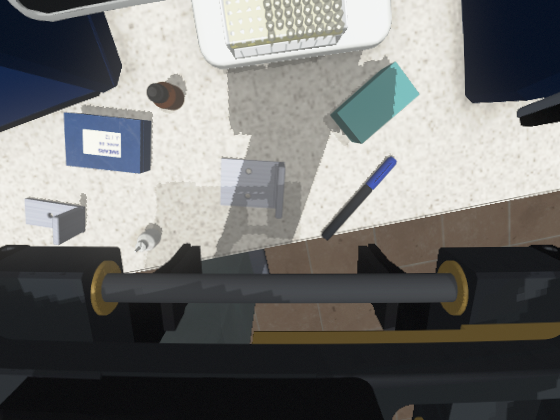

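The wrist view shows the wide bracket at (220–285, 157–218), with its holes near (250,172) and (250,203). The leg is on the right. I'll zoom in to get the yaw.

```bash
python3 - <<'E'
import cv2
im=cv2.imread('pics/w1.png')[145:230,205:305]
cv2.imwrite('pics/w1c.png',cv2.resize(im,None,fx=7,fy=7,interpolation=cv2.INTER_CUBIC))
E
```

```text
(no output)
```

View pics/w1c.png

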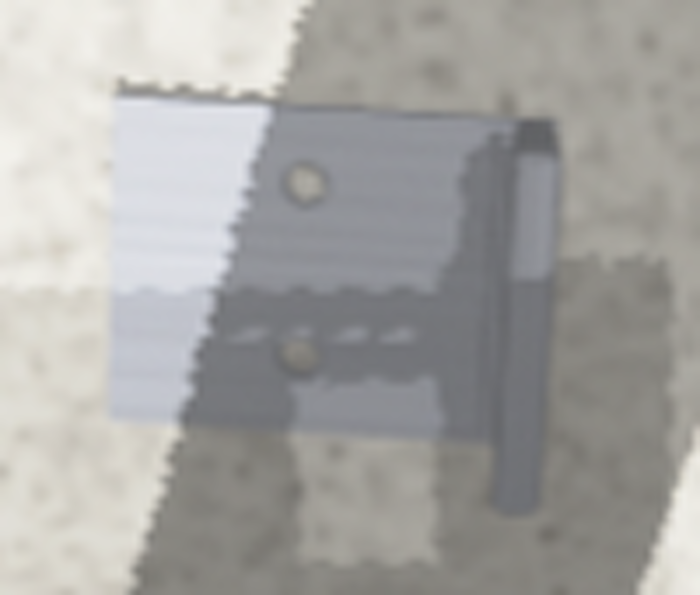

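The crop shows the holes at (305,183) and (299,352), and the front corners at (115,95) and (112,415). The upright's top runs from (517–557,152) to (495–538,513).

```bash
python3 - <<'E'
from h import *
import itertools
from scipy.optimize import least_squares
T=np.array(r.camera_model("wrist")["T"])
L=[((40,30,6),0),]
# bracket y = world -x side (near camera bottom?) -> near image points are +y
obs=[((40,-30,6),(115,95)),((40,30,6),(112,415)),((5,-16,6),(305,183)),((5,16,6),(299,352)),
((-32,-30,55),(517,152)),((-40,-30,55),(557,152)),((-32,30,55),(495,513)),((-40,30,55),(538,513))]
px=[(205+u/7-.43,145+v/7-.43) for _,(u,v) in obs]
def f(p):
    c,s=np.cos(p[2]),np.sin(p[2]);e=[]
    for (b,_),q in zip(obs,px):
        b=np.array(b)/1000;P=[p[0]+c*b[0]-s*b[1],p[1]+s*b[0]+c*b[1],b[2]]
        e+=list(proj("wrist",P,T)-q)
    return e
o=least_squares(f,[.455,-.29,1.36]);p=o.x
print(p,np.degrees(p[2]),np.round(o.fun,1))
c,s=np.cos(p[2]),np.sin(p[2]);print("grip",p[0]-.036*c,p[1]-.036*s)
E
```

```text
[ 0.45682723 -0.29406173  1.30712773] 74.89290208683475 [-0.3 -0.3 -0.5  0.5  0.1 -0.1  0.1  0.5 -0.5 -0.6  1.  -0.2 -0.4  0.
  0.4  0.4]
grip 0.4474447580148346 -0.32881758299878794
```

Call:
arm_command --xyz '[[0.0005, -0.0034, -0.02], [0.0005, -0.0034, -0.05], [0.0005, -0.0034, -0.08], [0.0005, -0.0034, -0.11], [0.0005, -0.0034, -0.14], [0.0005, -0.0034, -0.165], [0.0005, -0.0034, -0.185], [0.0005, -0.0034, -0.2], [0.0005, -0.0034, -0.212], [0.0005, -0.0034, -0.22], [0.0005, -0.0034, -0.225], [0.0005, -0.0034, -0.225]]' --rot '[[0, 0, -0.02], [0, 0, -0.04], [0, 0, -0.06], [0, 0, -0.06], [0, 0, -0.06], [0, 0, -0.06], [0, 0, -0.06], [0, 0, -0.06], [0, 0, -0.06], [0, 0, -0.06], [0, 0, -0.06], [0, 0, -0.06]]' --grip 1

```text
time: 2.83
ee_pos: [0.4471, -0.3289, 0.017]
eef_rot: [0.991, -0.131, -0.0, -0.0]
ft_force: [-0.2, -0.4, -0.3]
width: 0.0874
grip_force: 0.0
```

Call:
arm_command --xyz '[[0, 0, 0], [0, 0, 0], [0, 0, 0], [0, 0, 0], [0, 0, 0], [0, 0, 0], [0, 0, 0], [0, 0, 0], [0, 0, 0], [0, 0, 0], [0, 0, 0], [0, 0, 0]]' --rot '[[0, 0, 0], [0, 0, 0], [0, 0, 0], [0, 0, 0], [0, 0, 0], [0, 0, 0], [0, 0, 0], [0, 0, 0], [0, 0, 0], [0, 0, 0], [0, 0, 0], [0, 0, 0]]' --grip 0 --squeeze 45

```text
time: 3.83
ee_pos: [0.4474, -0.3288, 0.0176]
eef_rot: [0.991, -0.131, -0.0, 0.0]
ft_force: [-0.0, -0.9, -0.1]
width: 0.0149
grip_force: 0.0
```

Call:
arm_command --xyz '[[0, 0, 0], [0, 0, 0], [0, 0, 0], [0, 0, 0], [0, 0, 0], [0, 0, 0], [0, 0, 0.01], [0, 0, 0.03], [0, 0, 0.06], [0, 0, 0.09], [0, 0, 0.12], [0, 0, 0.15], [0, 0, 0.17], [0, 0, 0.18], [0, 0, 0.18], [0, 0, 0.18]]' --rot '[[0, 0, 0], [0, 0, 0], [0, 0, 0], [0, 0, 0], [0, 0, 0], [0, 0, 0], [0, 0, 0], [0, 0, 0], [0, 0, 0], [0, 0, 0], [0, 0, 0], [0, 0, 0], [0, 0, 0], [0, 0, 0], [0, 0, 0], [0, 0, 0]]' --grip 0 --squeeze 45

```text
time: 5.17
ee_pos: [0.4469, -0.3289, 0.1969]
eef_rot: [0.991, -0.131, -0.0, 0.0]
ft_force: [0.1, -0.3, -1.7]
width: 0.0074
grip_force: 45.0
```

```bash
python3 - <<'E'
from h import *
# jig: bed corners from the top picture, nets repeated
T,im=snap("top",'top2.png')
for l in ["jig","backstop"]:
    find(T,l,"top");find(T,l,"top","look_for")
c=cv2.imread('pics/top2.png')[195:260,100:195]
cv2.imwrite('pics/top2c.png',cv2.resize(c,None,fx=8,fy=8,interpolation=cv2.INTER_CUBIC))
E
```

```text
top spot_point jig 0.73 [ 0.5273  0.365  -0.0024]
top look_for jig 0.74 [0.5221 0.3645 0.0133]
top spot_point backstop 0.69 [0.516  0.4117 0.0103]
top look_for backstop 0.59 [0.513  0.4155 0.034 ]
```

View pics/top2c.png

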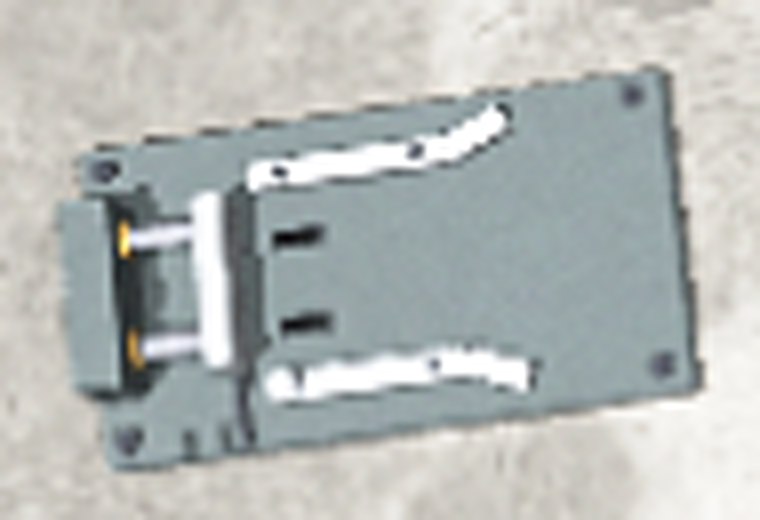

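The crop shows the jig bed corners at (660,70), (700,390), (115,468) and (80,155). The backstop plate is near (213,280), with the pointer at (245,430) and the marks at (225,435) and (190,443).

```bash
python3 - <<'E'
from h import *
from scipy.optimize import least_squares
T=np.array(r.camera_model("top")["T"])
obs=[((-110,-60,12),(660,70)),((-110,60,12),(700,390)),((110,60,12),(115,466)),((110,-60,12),(80,155))]
px=[(100+u/8-.44,195+v/8-.44) for _,(u,v) in obs]
def f(p):
    c,s=np.cos(p[2]),np.sin(p[2]);e=[]
    for (b,_),q in zip(obs,px):
        b=np.array(b)/1000;P=[p[0]+c*b[0]-s*b[1],p[1]+s*b[0]+c*b[1],b[2]]
        e+=list(proj("top",P,T)-q)
    return e
o=least_squares(f,[.525,.36,1.65]);p=o.x
print(p,np.degrees(p[2]),np.round(o.fun,1))
E
```

```text
[0.52752358 0.362892   1.71010003] 97.98151431311656 [ 0.7 -0.5  0.3 -0.  -1.   1.  -0.1 -0.5]
```

Call:
arm_command --xyz '[[0, 0.01, 0.005], [-0.002, 0.03, 0.01], [-0.004, 0.06, 0.015], [-0.007, 0.095, 0.02], [-0.007, 0.13, 0.025], [-0.007, 0.165, 0.03], [-0.007, 0.2, 0.03], [-0.007, 0.235, 0.03], [-0.007, 0.27, 0.03], [-0.007, 0.305, 0.03], [-0.007, 0.34, 0.03], [-0.007, 0.375, 0.03], [-0.007, 0.41, 0.03], [-0.007, 0.445, 0.03], [-0.007, 0.48, 0.03], [-0.007, 0.515, 0.03], [-0.007, 0.545, 0.03], [-0.007, 0.57, 0.03], [-0.007, 0.59, 0.03], [-0.007, 0.6, 0.03]]' --rot '[[0, 0, 0], [0, 0, 0.01], [0, 0, 0.03], [0, 0, 0.05], [0, 0, 0.075], [0, 0, 0.1], [0, 0, 0.125], [0, 0, 0.15], [0, 0, 0.175], [0, 0, 0.2], [0, 0, 0.225], [0, 0, 0.25], [0, 0, 0.275], [0, 0, 0.3], [0, 0, 0.325], [0, 0, 0.35], [0, 0, 0.37], [0, 0, 0.39], [0, 0, 0.4], [0, 0, 0.403]]'

```text
time: 7.08
ee_pos: [0.4389, 0.2743, 0.2277]
eef_rot: [0.997, 0.072, -0.0, -0.0]
ft_force: [-1.8, -0.1, -1.6]
width: 0.0077
grip_force: 45.0
```

Call:
arm_command --xyz '[[0, 0.01, 0], [0, 0.02, 0], [0, 0.025, 0], [0, 0.025, 0], [0, 0.025, 0], [0, 0.025, 0]]' --rot '[[0, 0, 0], [0, 0, 0], [0, 0, 0], [0, 0, 0], [0, 0, 0], [0, 0, 0]]'

```text
time: 7.58
ee_pos: [0.4407, 0.2953, 0.2275]
eef_rot: [0.998, 0.07, 0.0, 0.0]
ft_force: [0.2, 0.5, -2.3]
width: 0.008
grip_force: 45.0
```

```bash
python3 - <<'E'
from h import *
T,_=snap("wrist",'w2.png')
for l in ["jig","backstop","bracket_grip","bracket_wide"]: find(T,l,"wrist")
s=r.read_state();M=R.from_quat(s["eef_rot"]).as_matrix();print(s["time"],s["ee_pos"],M.round(3).tolist(),s["joint_positions"],s["ft_force"],s["grip_force"])
np.save('Tw2.npy',T)
E
```

```text
wrist spot_point jig 0.77 [ 5.274e-01  3.647e-01 -1.000e-04]
wrist spot_point bracket_grip 0.92 [0.4381 0.2945 0.2427]
wrist spot_point bracket_grip 0.22 [0.5205 0.4177 0.0151]
wrist spot_point bracket_wide 0.93 [0.4348 0.3281 0.2095]
7.8333 [0.44057585 0.29576489 0.22766157] [[0.99, 0.14, 0.0], [0.14, -0.99, -0.0], [0.0, 0.0, -1.0]] [ 0.07527898  0.2106002  -0.84779628  1.66736441  0.16225707  1.33667469
 -2.23000407] [ 0.08292422  0.27266947 -1.85347345] 44.97556622882257
```

View pics/w2.png

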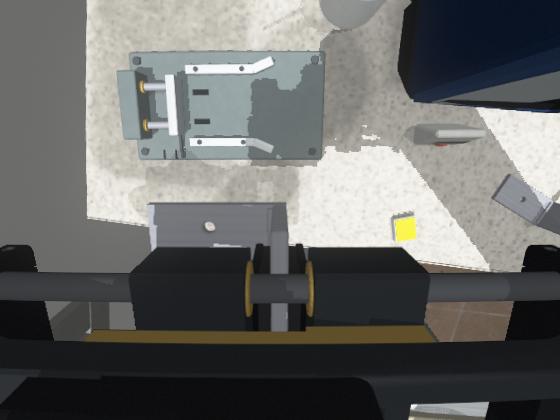

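The jig is clear in this view, with bed corners near (130,52), (324,52), (322,160) and (138,160). The held bracket is aligned with it. I'll crop once for exact fit points.

```bash
python3 - <<'E'
import cv2
im=cv2.imread('pics/w2.png')[42:172,112:332]
cv2.imwrite('pics/w2c.png',cv2.resize(im,None,fx=3.6,fy=3.6,interpolation=cv2.INTER_CUBIC))
E
```

```text
(no output)
```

View pics/w2c.png

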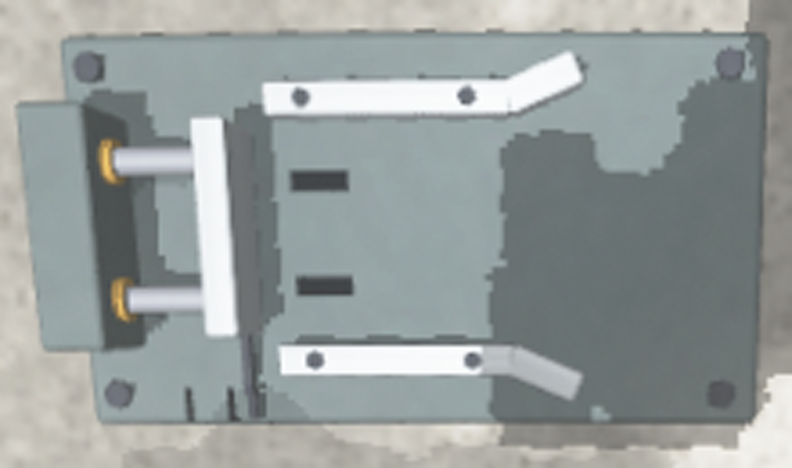

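```bash
python3 - <<'E'
from h import *
from scipy.optimize import least_squares
T=np.load('Tw2.npy')
def fit(obs,px,z0,p0):
    def f(p):
        c,s=np.cos(p[2]),np.sin(p[2]);e=[]
        for b,q in zip(obs,px):
            b=np.array(b)/1000;e+=list(proj("wrist",[p[0]+c*b[0]-s*b[1],p[1]+s*b[0]+c*b[1],b[2]+z0],T)-q)
        return e
    o=least_squares(f,p0);print(o.x.round(4),np.degrees(o.x[2]).round(2),np.round(o.fun,1));return o.x
ob=[(-110,-60,12),(-110,60,12),(110,60,12),(110,-60,12),(44,-34,22),(-31,-34,22),(44,34,22),(-31,34,22),(50,-31,41.5),(50,31,41.5)]
cp=[(766,36),(757,421),(100,421),(62,40),(264,114),(510,114),(281,346),(513,346),(222,118),(238,334)]
px=[(112+u/3.6-.36,42+v/3.6-.36) for u,v in cp]
j=fit(ob,px,0,[.527,.363,1.71])
im=cv2.imread('pics/w2.png',0);
b=fit([(40,-30,6),(5,-16,6)],[(149.5,203.5),(209,227)],.2277-.0176,[.435,.33,1.711])
t=np.array([.4406,.2958]);c,s=np.cos(j[2]),np.sin(j[2]);J=np.array([[c,s],[-s,c]])
cb,sb=np.cos(b[2]),np.sin(b[2])
print("grip - tcp in jig axes",J@(b[:2]-.036*np.array([cb,sb])-t))
for gx in (-40,-20): print(gx,j[:2]+gx/1000*np.array([c,s]))
E
```

```text
[0.5274 0.3656 1.7086] 97.9 [ 1.4 -1.5  0.3  1.2 -1.3  1.4 -1.5 -1.2 -0.1  0.6  0.3  0.2 -0.8 -0.2
  0.5 -0.3  0.6 -0.4  0.4  0.9]
[0.4359 0.3286 1.6955] 97.14 [-1.3 -0.4  1.3  0.5]
grip - tcp in jig axes [-0.00283336  0.00060535]
-40 [0.5328647  0.32601252]
-20 [0.5301175  0.34582294]
```

Call:
arm_command --xyz '[[0.01, 0.003, 0], [0.03, 0.01, 0], [0.055, 0.018, 0], [0.075, 0.024, 0], [0.088, 0.029, -0.005], [0.0925, 0.03, -0.015], [0.0925, 0.03, -0.035], [0.0925, 0.03, -0.06], [0.0925, 0.03, -0.085], [0.0925, 0.03, -0.11], [0.0925, 0.03, -0.13], [0.0925, 0.03, -0.147], [0.0925, 0.03, -0.16], [0.0925, 0.03, -0.165], [0.0925, 0.03, -0.165], [0.0925, 0.03, -0.165]]' --rot '[[0, 0, 0], [0, 0, 0], [0, 0, 0], [0, 0, 0], [0, 0, 0], [0, 0, 0], [0, 0, 0], [0, 0, 0], [0, 0, 0], [0, 0, 0], [0, 0, 0], [0, 0, 0], [0, 0, 0], [0, 0, 0], [0, 0, 0], [0, 0, 0]]'

```text
time: 9.17
ee_pos: [0.5331, 0.3264, 0.0632]
eef_rot: [0.998, 0.07, 0.0, -0.0]
ft_force: [-0.1, -0.6, -1.0]
width: 0.0078
grip_force: 45.0
```

```bash
python3 - <<'E'
from h import *
T,_=snap("wrist",'w3.png');np.save('Tw3.npy',T)
s=r.read_state();print(s["time"],s["ee_pos"],s["ft_force"],s["grip_force"])
E
```

```text
9.2167 [0.53333248 0.32660008 0.0636897 ] [-0.07310965 -0.55868631 -1.41492165] 44.975673617154825
```

View pics/w3.png

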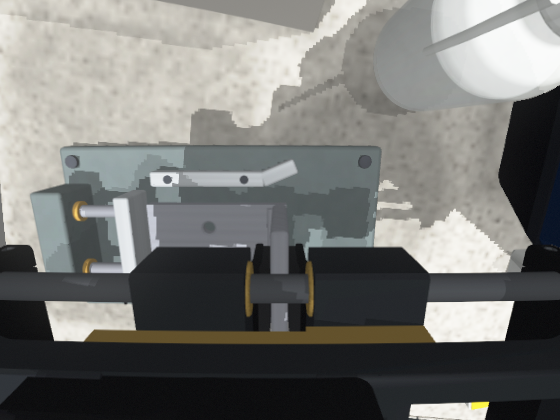

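The bracket is above the bed, with its far edge at row ~204 and the far rail's inner edge at row ~186. I'll check the lateral clearance numerically.

```bash
python3 - <<'E'
from h import *
T=np.load('Tw3.npy');im=cv2.imread('pics/w3.png',0).astype(int)
for u in (175,220,250): print(u,im[170:212,u].tolist())
c,s=np.cos(1.7086),np.sin(1.7086);o=np.array([.5274,.3656])
J=lambda P:((np.array([[c,s],[-s,c]])@(P[:2]-o))*1000).round(1)
for uv,z in [((160,186.5),.022),((255,185.5),.022),((158,204.5),.0521),((270,204.5),.0521),((380,148),.012),((62,147),.012)]: print(uv,J(unproj("wrist",uv,z,T)))
E
```

```text
175 [108, 121, 184, 221, 235, 233, 233, 233, 234, 236, 237, 237, 234, 197, 146, 140, 132, 140, 141, 140, 141, 141, 141, 141, 140, 140, 140, 140, 141, 140, 140, 134, 113, 96, 102, 120, 120, 120, 121, 121, 122, 120]
220 [113, 127, 160, 182, 189, 189, 187, 186, 186, 188, 189, 190, 186, 183, 181, 172, 145, 90, 91, 91, 91, 91, 90, 91, 90, 90, 91, 90, 90, 91, 90, 90, 92, 94, 101, 118, 119, 119, 120, 119, 120, 120]
250 [106, 127, 157, 182, 195, 193, 192, 189, 188, 191, 193, 193, 189, 186, 183, 175, 147, 99, 90, 90, 90, 90, 90, 91, 91, 91, 90, 90, 90, 90, 90, 89, 91, 94, 106, 129, 125, 118, 119, 119, 120, 120]
(160, 186.5) [ 37.5 -34.7]
(255, 185.5) [-25.  -35.4]
(158, 204.5) [ 28.  -29.7]
(270, 204.5) [-35.7 -29.9]
(380, 148) [-107.9  -59.3]
(62, 147) [106.8 -60.2]
```

Call:
arm_command --xyz '[[0, 0, -0.008], [0, 0, -0.016], [0, 0, -0.023], [0, 0, -0.028], [0, 0, -0.031], [0, 0, -0.032], [0, 0, -0.033], [0, 0, -0.033], [0, 0, -0.033]]' --rot '[[0, 0, 0], [0, 0, 0], [0, 0, 0], [0, 0, 0], [0, 0, 0], [0, 0, 0], [0, 0, 0], [0, 0, 0], [0, 0, 0]]'

```text
time: 9.97
ee_pos: [0.5331, 0.3264, 0.0299]
eef_rot: [0.998, 0.07, 0.0, -0.0]
ft_force: [0.5, -0.1, -2.1]
width: 0.0079
grip_force: 45.0
```

Call:
arm_command --xyz '[[0, 0, -0.0003], [0, 0, -0.0006], [0, 0, -0.0008], [0, 0, -0.0008], [0, 0, -0.0008]]' --rot '[[0, 0, 0], [0, 0, 0], [0, 0, 0], [0, 0, 0], [0, 0, 0]]'

```text
time: 10.38
ee_pos: [0.5332, 0.3264, 0.0297]
eef_rot: [0.998, 0.07, 0.0, -0.0]
ft_force: [-2.4, -1.5, 6.5]
width: 0.0077
grip_force: 45.0
```

```bash
python3 - <<'E'
from h import *
T,_=snap("wrist")
for i in range(4):
    s=r.read_state();print(s["time"],s["ee_pos"].round(4),s["ft_force"].round(2),s["torque"].round(3));snap("wrist")
E
```

```text
10.4333 [0.5332 0.3264 0.0297] [-2.63 -2.15  6.17] [-0.466  0.633  0.032]
10.4833 [0.5332 0.3264 0.0297] [-1.58 -2.49  5.89] [-0.403  0.599  0.019]
10.5333 [0.5332 0.3264 0.0297] [-1.8  -3.21  5.32] [-0.432  0.632 -0.038]
10.5833 [0.5332 0.3264 0.0297] [-1.58 -2.58  6.27] [-0.415  0.577 -0.037]
```

Call:
arm_command --xyz '[[0, 0.001, 0.0002], [-0.0004, 0.003, 0.0003], [-0.0008, 0.006, 0.0003], [-0.0012, 0.009, 0.0003], [-0.0016, 0.012, 0.0003], [-0.002, 0.0145, 0.0003], [-0.0023, 0.017, 0.0003], [-0.0026, 0.019, 0.0003], [-0.0028, 0.02, 0.0003], [-0.0028, 0.02, 0.0003], [-0.0028, 0.02, 0.0003]]' --rot '[[0, 0, 0], [0, 0, 0], [0, 0, 0], [0, 0, 0], [0, 0, 0], [0, 0, 0], [0, 0, 0], [0, 0, 0], [0, 0, 0], [0, 0, 0], [0, 0, 0]]'

```text
time: 11.55
ee_pos: [0.5312, 0.3449, 0.0297]
eef_rot: [0.998, 0.07, 0.001, 0.001]
ft_force: [-0.1, -7.4, 8.6]
width: 0.0077
grip_force: 45.0
```

```bash
python3 - <<'E'
from h import *
T,_=snap("scene",'s4.png');find(T,"backstop","scene")
T,_=snap("top",'t4.png');find(T,"backstop","top")
T,_=snap("wrist",'w4.png');find(T,"backstop","wrist")
for i in range(2):
    s=r.read_state();print(s["time"],s["ee_pos"].round(4),s["ft_force"].round(2),s["torque"].round(3),s["width"],s["grip_force"]);snap("wrist")
a=cv2.imread('pics/s4.png')[240:310,95:215];b=cv2.imread('pics/t4.png')[195:260,95:215]
cv2.imwrite('pics/c4.png',cv2.resize(np.vstack([a,b]),None,fx=4.4,fy=4.4,interpolation=cv2.INTER_CUBIC))
E
```

```text
scene spot_point backstop 0.73 [0.5232 0.422  0.0114]
wrist spot_point backstop 0.61 [0.5202 0.4201 0.0158]
11.85 [0.5313 0.3449 0.0297] [ 0.75 -7.57  7.31] [-1.548  0.09   0.047] 0.007726004491209753 44.98804142152949
11.9 [0.5312 0.3449 0.0297] [ 0.02 -8.19  7.65] [-1.498  0.042  0.028] 0.008031386661202114 44.988018232579634
```

View pics/c4.png

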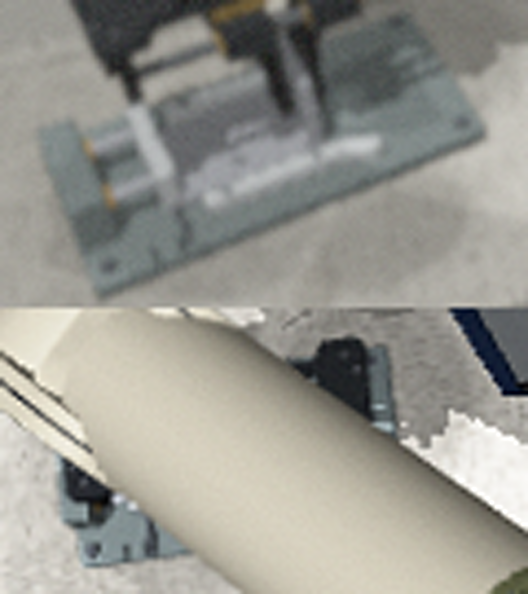

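The scene crop shows the pointer near (183,235), still on the right of the first mark at (155,245), so it is just short of it. I'll push on about 8 mm.

Call:
arm_command --xyz '[[-0.0002, 0.0015, 0], [-0.0005, 0.0035, 0], [-0.0008, 0.0055, 0], [-0.001, 0.007, 0], [-0.0011, 0.008, 0], [-0.0011, 0.008, 0], [-0.0011, 0.008, 0]]' --rot '[[0, 0, 0], [0, 0, 0], [0, 0, 0], [0, 0, 0], [0, 0, 0], [0, 0, 0], [0, 0, 0]]'

```text
time: 12.53
ee_pos: [0.5306, 0.3508, 0.0297]
eef_rot: [0.998, 0.069, 0.0, 0.003]
ft_force: [-2.0, -15.3, 12.9]
width: 0.0075
grip_force: 45.0
```

```bash
python3 - <<'E'
from h import *
T,_=snap("scene",'s5.png');find(T,"backstop","scene")
for i in range(3):
    s=r.read_state();print(s["time"],s["ee_pos"].round(4),s["eef_rot"].round(4),s["ft_force"].round(2),s["torque"].round(3),s["width"],s["grip_force"]);snap("wrist")
c,s=np.cos(1.7086),np.sin(1.7086)
for o in ([.5275,.363],[.5274,.3656]):
  P=lambda x,y,z:np.array([o[0]+(c*x-s*y)/1000,o[1]+(s*x+c*y)/1000,z/1000])
  print([proj("scene",P(x,55,12)).round(1).tolist() for x in (50,58,72)], [proj("scene",P(x,31,41.5)).round(1).tolist() for x in (50,58,72)])
I=[cv2.imread('pics/'+f)[255:300,105:165] for f in ('scene1.png','s4.png','s5.png')]
cv2.imwrite('pics/c5.png',cv2.resize(np.hstack(I),None,fx=4.4,fy=8,interpolation=cv2.INTER_CUBIC))
E
```

```text
scene spot_point backstop 0.45 [0.5246 0.428  0.0132]
12.6333 [0.5306 0.3508 0.0297] [9.976e-01 6.900e-02 4.000e-04 2.600e-03] [ -1.53 -15.27  13.02] [-3.005  0.437  0.15 ] 0.007759272067038488 44.99160747975111
12.6833 [0.5306 0.3508 0.0297] [9.976e-01 6.900e-02 4.000e-04 2.600e-03] [ -0.73 -15.68  13.26] [-3.062  0.415  0.136] 0.007774669535106616 44.9915751744993
12.7333 [0.5306 0.3508 0.0297] [9.976e-01 6.900e-02 4.000e-04 2.600e-03] [ -1.26 -14.94  12.7 ] [-2.971  0.47   0.144] 0.007987496987213237 44.99148910981603
[[143.8, 292.4], [140.4, 293.8], [134.4, 296.3]] [[138.1, 277.4], [134.7, 278.7], [128.6, 281.1]]
[[142.7, 292.8], [139.3, 294.2], [133.3, 296.7]] [[137.0, 277.7], [133.5, 279.1], [127.4, 281.5]]
```

View pics/c5.png

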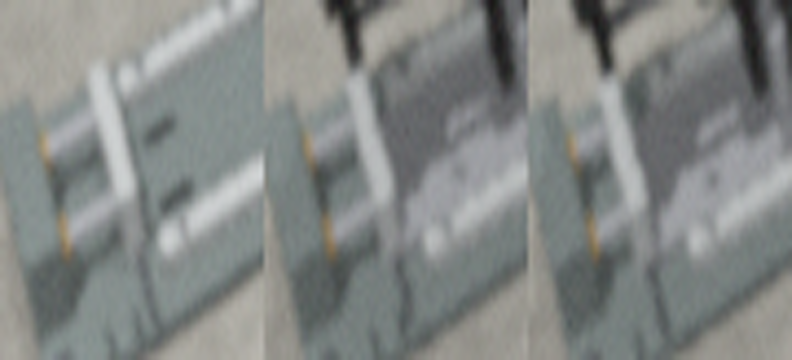

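By image the plate has moved about 2.7 px and then 4.8 px (0.43 px/mm), so the push-in is about 11 mm. That is just past the first mark. The down-force has grown and the tool tips forward by ~0.3°, so I'll level it while pushing a little further.

Call:
arm_command --xyz '[[0, 0, 0], [0, 0, 0], [-0.0001, 0.001, 0.0001], [-0.0003, 0.002, 0.0002], [-0.0004, 0.003, 0.0002], [-0.0004, 0.003, 0.0002], [-0.0004, 0.003, 0.0002], [-0.0004, 0.003, 0.0002]]' --rot '[[0.003, 0, 0], [0.006, 0, 0], [0.006, 0, 0], [0.006, 0, 0], [0.006, 0, 0], [0.006, 0, 0], [0.006, 0, 0], [0.006, 0, 0]]'

```text
time: 13.45
ee_pos: [0.5303, 0.353, 0.0297]
eef_rot: [0.998, 0.069, 0.001, 0.0]
ft_force: [-1.6, -16.6, 12.9]
width: 0.0079
grip_force: 45.0
```

```bash
python3 - <<'E'
from h import *
snap("scene",'s6.png')
for i in range(3):
    s=r.read_state();print(s["time"],s["ee_pos"].round(4),s["eef_rot"].round(4),s["ft_force"].round(2),s["torque"].round(3),s["width"],s["grip_force"]);snap("wrist")
# plate shift along the jig-x image direction, against the first picture
g=[cv2.imread('pics/'+f,0).astype(np.float32) for f in ('scene1.png','s4.png','s5.png','s6.png')]
d=(np.array([128.6,281.1])-[138.1,277.4])/22  # px per mm
for name,(x0,y0,x1,y1) in {'plate':(126,263,139,282),'pointer':(136,285,142,298)}.items():
  t=g[0][y0:y1,x0:x1]
  for k in (1,2,3):
    best=[]
    for m in np.arange(0,26,.5):
        M=np.float32([[1,0,d[0]*m],[0,1,d[1]*m]])
        w=cv2.warpAffine(g[k],M,(560,420),flags=cv2.INTER_LINEAR|cv2.WARP_INVERSE_MAP)[y0:y1,x0:x1]
        best.append((cv2.matchTemplate(w,t,cv2.TM_CCOEFF_NORMED)[0,0],m))
    print(name,k,sorted(best)[::-1][:3])
E
```

```text
13.5 [0.5303 0.3529 0.0297] [9.976e-01 6.880e-02 5.000e-04 3.000e-04] [ -0.89 -17.02  14.12] [-3.693  0.408  0.169] 0.007571290703506821 45.00119910939247
13.55 [0.5303 0.353  0.0297] [9.976e-01 6.890e-02 5.000e-04 3.000e-04] [ -1.12 -17.19  13.16] [-3.714  0.396  0.094] 0.007860324057381775 45.0013925039093
13.6 [0.5303 0.3529 0.0297] [9.976e-01 6.890e-02 5.000e-04 3.000e-04] [ -1.86 -17.37  13.95] [-3.743  0.417  0.121] 0.007501107131834515 45.00137576891575
plate 1 [(np.float32(0.78372717), np.float64(3.5)), (np.float32(0.7807017), np.float64(4.0)), (np.float32(0.77385366), np.float64(3.0))]
plate 2 [(np.float32(0.7360553), np.float64(9.5)), (np.float32(0.7287855), np.float64(9.0)), (np.float32(0.7269533), np.float64(10.0))]
plate 3 [(np.float32(0.71194834), np.float64(11.5)), (np.float32(0.70572716), np.float64(12.0)), (np.float32(0.7007405), np.float64(11.0))]
pointer 1 [(np.float32(0.62733126), np.float64(3.0)), (np.float32(0.61586875), np.float64(3.5)), (np.float32(0.61505586), np.float64(2.5))]
pointer 2 [(np.float32(0.65981674), np.float64(8.5)), (np.float32(0.6576159), np.float64(9.0)), (np.float32(0.6352967), np.float64(9.5))]
pointer 3 [(np.float32(0.6312193), np.float64(0.0)), (np.float32(0.61686105), np.float64(11.0)), (np.float32(0.61319464), np.float64(10.5))]
```

Call:
arm_command --xyz '[[0, 0, 0.0003], [0, 0, 0.0005], [-0.0001, 0.001, 0.0005], [-0.0003, 0.002, 0.0005], [-0.0004, 0.0028, 0.0005], [-0.0004, 0.0028, 0.0005], [-0.0004, 0.0028, 0.0005], [-0.0004, 0.0028, 0.0005]]' --rot '[[0.001, 0, 0], [0.002, 0, 0], [0.002, 0, 0], [0.002, 0, 0], [0.002, 0, 0], [0.002, 0, 0], [0.002, 0, 0], [0.002, 0, 0]]'

```text
time: 14.32
ee_pos: [0.5298, 0.3556, 0.0297]
eef_rot: [0.998, 0.069, 0.0, -0.001]
ft_force: [-0.2, -16.7, 9.0]
width: 0.0073
grip_force: 45.0
```

```bash
python3 - <<'E'
from h import *
snap("scene",'s7.png')
for i in range(3):
    s=r.read_state();print(s["time"],s["ee_pos"].round(4),s["eef_rot"].round(4),s["ft_force"].round(2),s["torque"].round(3),s["width"],s["grip_force"]);snap("wrist")
g=[cv2.imread('pics/'+f,0).astype(np.float32) for f in ('scene1.png','s7.png')]
d=(np.array([128.6,281.1])-[138.1,277.4])/22
x0,y0,x1,y1=126,263,139,282;t=g[0][y0:y1,x0:x1];best=[]
for m in np.arange(0,28,.5):
    w=cv2.warpAffine(g[1],np.float32([[1,0,d[0]*m],[0,1,d[1]*m]]),(560,420),flags=cv2.INTER_LINEAR|cv2.WARP_INVERSE_MAP)[y0:y1,x0:x1]
    best.append((cv2.matchTemplate(w,t,cv2.TM_CCOEFF_NORMED)[0,0],m))
print(sorted(best)[::-1][:3])
T,_=snap("scene")
for l in ["bracket_narrow","timer","slide_box","bracket_wide"]: find(T,l,"scene")
E
```

```text
14.3667 [0.5298 0.3556 0.0297] [ 9.976e-01  6.880e-02  3.000e-04 -6.000e-04] [ -0.39 -15.87  10.05] [-3.633  0.222  0.078] 0.007797159376508486 44.97995107303723
14.4167 [0.5297 0.3556 0.0297] [ 9.976e-01  6.880e-02  3.000e-04 -6.000e-04] [ -0.88 -16.63  10.45] [-3.668  0.238  0.081] 0.008279277410524265 44.979902718623634
14.4667 [0.5297 0.3556 0.0297] [ 9.976e-01  6.880e-02  3.000e-04 -6.000e-04] [ -0.06 -16.59  10.55] [-3.618  0.161  0.082] 0.00803549483685069 44.97977970546344
[(np.float32(0.71611035), np.float64(14.0)), (np.float32(0.71036685), np.float64(14.5)), (np.float32(0.7063377), np.float64(13.5))]
scene spot_point bracket_narrow 0.65 [ 0.539  -0.1301  0.0013]
scene spot_point bracket_narrow 0.64 [ 0.4721 -0.016  -0.0016]
scene spot_point timer 0.93 [ 0.5304  0.1189 -0.0013]
scene spot_point slide_box 0.84 [ 0.5434 -0.131   0.0007]
scene spot_point bracket_wide 0.72 [0.5254 0.3893 0.0135]
```

```bash
python3 -c "
from bench import r
print(r.close_job())"
```

```text
the job is handed in; nothing more can be done
None
```

The wide bracket is flat on the bed between the rails and still gripped at 45 N. Its front edge holds the backstop at about 14 mm push-in, between the 8 mm and 22 mm marks (estimated from the scene image and forces, not by viewing the final pointer), and I handed the job in at about 14.5 s.

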